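# Load the jar tray into the measuring dock and hold the probe in the jar

### The job

Slide the blue tray with its white jar fully home into the slot of the measuring dock, then take the orange-handled probe from its stand and lower its steel rod from above through the guide hole of the black plate until the tip hangs about half-way down inside the jar. The rod must not touch the plate or the jar, the jar stays in its seat, and the other things on the bench are left alone. Finish while still holding the probe there, upright, still and centred in the hole.

Things in the scene. Friction and masses are not known exactly. Their poses are not given: they have to be found in the camera images.
- dock: Measuring dock, fixed (sizes in mm). Origin on the bench straight below the guide hole, z up. Slot along y, open at +y: the tray slides in on the bench along -y until its front edge meets the stop (face at y = -40); no latch, it stays by friction. Rails 18 high, inner faces x = +-42.5, from y = -47 to 53, then flared out 0.5 rad to y = 81. White uprights at x = +-56 to 69, y = +-20, carry the plate.
- guide_hole (a point): Centre of the guide hole's mouth, on the top face of the black plate, 97 mm above the bench; axes as the dock. Plate 140 (x) by 60 (y), 12 thick. Hole round, vertical, 18 in diameter, right through. When the tray is home its jar seat is straight below the hole.
- tray_seat (a point): Centre of the jar seat on the blue tray's deck, 8 mm above the tray's underside; axes: z up, y towards the fin. Tray loose, 0.3 kg, flat on the bench; deck 80 (x) by 155 (y) by 8 thick, from y = -40 (front edge, enters the slot first) to y = +115 of this point. Four ribs 6 high keep the jar with 1.5 play.
- tray_fin (a point): Grip centre of the tray's yellow upright fin handle, 34 mm above the tray's underside and 95 from the seat along the tray's +y; axes as the tray. Fin 14 thick (x), 36 long (y), top 54 above the underside; fingers closing along x take it from above.
- jar: White open jar in the tray's seat, about 0.09 kg, loose. Origin at the centre of its underside; rim outer radius 24 mm, 50 high, wall 3, inner floor about 5 above its underside. With the tray home its rim is 58 above the bench, and half-way down inside is about 36 above the bench.
- stand: Grey probe stand, fixed. Origin on the bench below its hole. Base 90 by 70 mm, an upright on its +x side, a level deck 84 (x) by 50 (y), top 118 above the bench, with a round through hole 16 in diameter in which the probe hangs.
- probe: Probe, loose, about 0.09 kg; origin at the rod's lower end, z up along the rod. Steel rod 8 mm in diameter, 100 long; above it an orange square handle 22 by 22, 70 high, faces across x and y. It starts hanging upright in the stand, handle resting on the deck, tip 18 above the bench; it comes out when raised straight up by more than 100.
- probe_grip (a point): Centre of the probe's orange handle, 135 mm above the tip; axes as the probe.
- probe_tip (a point): Tip of the probe's rod; axes as the probe.
- reagent: Bystander: amber jar with white cap, radius 26, 62 mm high; origin at the centre of its underside. Leave alone.
- tipbox: Bystander: clear box with green lid, 82 by 112 by 47 mm high; origin at the centre of its underside. Leave alone.
- slidebox: Bystander: grey box with a small steel catch, 85 by 100 by 30 mm high; origin at the centre of its underside. Leave alone.
Not all that is in view belongs to the job. There is more than one size of the dock; the job needs the middle-sized.

How it is judged (in metres and radians):
On the way, in this order (a step that is already met when the one before it is completed fails the run):
1. the tray is fully home in the dock with the jar upright in its seat (y of tray_seat in the frame of dock between -0.004 and 0.004 m and horizontal distance between tray_seat and guide_hole below 0.006 m and angle between the y axis of tray_seat and the y axis of dock, either way round below 0.1 rad and height (world z) of tray_seat below 0.012 m and horizontal distance between jar and tray_seat below 0.004 m and distance between jar and tray_seat below 0.006 m and angle between jar's own z axis and vertical below 0.1 rad), for 0.2 s.
2. the probe, held in the fingers, is out of its stand with its tip above the guide plate (contact force between the fingers and probe above 1 N and z of probe_tip in the frame of guide_hole above 0.003 m and horizontal distance between probe_tip and guide_hole below 0.08 m), for 0.05 s.
At the end, for the whole second after the job is handed in: Tray within 4 mm of home, jar upright in its seat; probe held in the fingers, still, within 0.06 rad of upright, tip within 3.5 mm of the hole axis and 21 to 48 mm above the bench, touching neither dock, tray nor jar (all of step 1 and contact force between the fingers and probe above 1 N and horizontal distance between probe_tip and guide_hole below 0.0035 m and angle between probe's own z axis and vertical below 0.06 rad and z of probe_tip in the frame of guide_hole between -0.076 and -0.049 m and contact force between probe and dock below 0.1 N and contact force between probe and jar below 0.1 N and contact force between probe and tray below 0.1 N and linear speed of probe below 0.01 m/s); the arm keeps its last pose, push and grip.
It fails at once if the probe touches the dock (guide plate, bore or frame) with more than 0.3 N (contact force between probe and dock above 0.3 N).
It fails at once if the probe touches the jar with more than 0.3 N (contact force between probe and jar above 0.3 N).
It fails at once if the jar leaves its seat or is tipped (angle between jar's own z axis and vertical above 0.35 rad or distance between jar and tray_seat above 0.012 m).
It fails at once if a bystander is moved by more than 15 mm (distance of any of reagent, tipbox, slidebox from where it was at the start of the episode above 0.015 m).
It also fails if it takes over 72 s, if anything falls off the work surface, if the arm or the gripper's body presses on something with over 40 N, if the wrist force passes 120 N, or if a joint passes its speed limit or range.

### The arm

A 6-joint arm with a two-finger parallel gripper is mounted at the origin on the work surface. World frame = base frame: x ahead of the robot, y to its left, z up, the work surface at z = 0. Lengths are in mm, angles in degrees, forces in N, time in s.
With the tool pointing down it reaches from about 300 to 850 mm from the base axis. Payload 4.2 kg.
Tool frame: the origin (TCP) lies at the very end of the fingers, on their centre line; the grasp point (between the pads) lies 19 mm behind it (env.grasp_offset is the distance from the TCP to the grasp point, in mm); z points along the fingers, y is the line along which they close (so a half turn about z gives the same grasp; the last joint's range is limited). The gripper opens to 91 mm and grips with 3 to 60 N. Pads are 32 mm wide; open, the fingers measure 118 mm over their backs; the gripper's body (76 mm by 178 mm) begins 60 mm behind the grasp point.
Start: joints at [73.109, 18.312, 89.639, -0, 72.044, -1.146], TCP at [156.031, 553.442, 213.976] pointing down, gripper open.
Joint ranges: [-177.97, 177.97], [-48.28, 115.42], [12.27, 149.76], [-77.06, 257.06], [2.81, 150.46], [-146.56, 146.56]. Speed limits (degrees/s): [147.25, 147.25, 180, 180, 180, 180].

### API

Orientations are given as [roll, pitch, yaw] about the fixed x, y, z axes, in that order (R = Rz(yaw) Ry(pitch) Rx(roll)).
In Python, from workcell import env gives the robot as it stands. The module is installed in compiled form; this text tells all that it offers.
- The arm moves only by the tool send_rows, never from a script. Its argument "motion" is a list of rows, each an object of numbers: "tx", "ty", "tz": the shift along the tool's x, y, z in units of 500 mm (1.0 is 500 mm); "rx", "ry", "rz": the turn, a rotation vector about the tool's x, y, z in units of 30 degrees (1.0 is 30 degrees); "gripper": the closure, from -1 (fully open) to 1 (shut). In form: [{"tx": .., "ty": .., "tz": .., "rx": .., "ry": .., "rz": .., "gripper": ..}, ...]. A call has 1 to 12 rows; each row shifts and turns the commanded pose from where the row before left it, along the tool's axes as they then stand; what a row does not reach is not made up. A row lasts 1/8 s, in which the tool goes at most 62.5 mm and 10.7 degrees, less where a joint would pass 70% of its speed; a pose out of reach is approached as far as the arm can. A call with a number of a shift or a turn outside -1 to 1 is refused whole. A call with a gripper value outside its range is refused whole. The fingers move at their own pace and stop on an object; "grip_force" is the grip in N (left out, the last holds). Time passes only in rows, so rows that do not move let the fingers close. It gives the time, the measured TCP pose, the force, the opening and the grip force at its end, in the units of the state.
- env.state(): the state, without advancing time (a new reading comes with each control period).
- env.grab_frame(name): name is "scene" or "side" or "wrist"; returns a dict with "frame" (400x640x3 uint8, red, green, blue), "vertical_fov" (degrees; the focal length in pixels is half the picture's height over the tangent of half this angle, whatever the lens; pixels are square), "cx", "cy" (the principal point, pixels), "rvec" (rotation vector, rad) and "tvec" (3), from world to camera coordinates, as OpenCV has them; the wrist camera has in their place "T_tool_cam" (4x4, takes a point from camera to tool coordinates, whose origin is the TCP and whose axes are the flange's). Camera axes: x right, y down, z forward; pixel columns grow to the right and rows downward; lengths in mm; the calibration is good to about 2 mm. A picture is of the moment at which its call begins: read the wrist's pose just before it. There is no depth.
- env.job_done(): hands the job in; it is judged then, once.
The state is a dict: "time_s": time; "qpos": joint angles; "qvel": joint speeds; "effort": joint torques, N m; "ee_pos": TCP position; "ee_rot": TCP orientation; "force": force on the tool from outside, world axes, zero at the start; "torque": the same for the moment, N m; "gripper_width": finger opening in mm; "gripper_force": force on a finger pad.
Only numpy, scipy, OpenCV 4.12 (cv2) and the standard library are available. Lean on these libraries where they do the work, as an engineer would, in place of code of your own. Each camera call takes 0.05 s, during which the arm holds its last target. There are 200 camera calls.

## Working session

There is one attempt and no reset: what is moved stays moved. The work goes in short steps, Python scripts to look and compute and a tool call to move; the robot and the scene stay as the last step left them, time stands still between calls to the robot, and variables do not carry over. Pictures are saved under pics/ and viewed, at most 12 in all, crops included, and the job is handed in when it is done.

Besides the shell and the picture viewer there is one more tool, called by a JSON object that holds its "op" and its "data". send_rows: Moves the arm, as the interface text tells. Shifts and turns lie within -1 to 1; 1 stands for 500 mm of shift or 30 degrees of turn. Its arguments: {"type":"object","properties":{"motion":{"type":"array"},"grip_force":{"type":"number"}},"required":["motion"]}

```bash
mkdir -p pics
cat > h.py <<'E'
import numpy as np,cv2
from workcell import env
from scipy.spatial.transform import Rotation as R
def cam(name):
    s=env.state(); g=env.grab_frame(name); f=200/np.tan(np.radians(g["vertical_fov"])/2)
    if "rvec" in g:
        Rm=cv2.Rodrigues(np.array(g["rvec"],float))[0]; t=np.array(g["tvec"],float).ravel()
        Rc=Rm.T; c=-Rm.T@t
    else:
        T=np.array(g["T_tool_cam"]); Rt=R.from_euler("xyz",s["ee_rot"],degrees=True).as_matrix()
        Rc=Rt@T[:3,:3]; c=Rt@T[:3,3]+np.array(s["ee_pos"])
    return dict(im=g["frame"],f=f,cx=g["cx"],cy=g["cy"],Rc=Rc,c=c)
def ray(k,u,v):
    d=k["Rc"]@np.array([(u-k["cx"])/k["f"],(v-k["cy"])/k["f"],1]); return d/np.linalg.norm(d)
def onz(k,u,v,z):
    d=ray(k,u,v); return k["c"]+d*(z-k["c"][2])/d[2]
def proj(k,p):
    q=k["Rc"].T@(np.array(p,float)-k["c"]); return q[0]/q[2]*k["f"]+k["cx"],q[1]/q[2]*k["f"]+k["cy"]
def tri(k1,p1,k2,p2):
    A=np.zeros((3,3));b=np.zeros(3)
    for k,p in((k1,p1),(k2,p2)):
        d=ray(k,*p);M=np.eye(3)-np.outer(d,d);A+=M;b+=M@k["c"]
    return np.linalg.solve(A,b)
def save(n,im,s=1): cv2.imwrite("pics/"+n,cv2.resize(im[...,::-1],None,fx=s,fy=s,interpolation=cv2.INTER_CUBIC))
E
python3 - <<'E'
from h import *
import pickle
ks={}
for n in("scene","side","wrist"):
    k=cam(n);ks[n]=k;print(n,k["c"].round(),k["f"],k["Rc"][:,2].round(2))
    save(n+"0.png",k["im"])
pickle.dump(ks,open("k0.pkl","wb"))
s=env.state();print(s["ee_pos"],s["ee_rot"],s["gripper_width"],s["time_s"])
E
```

```text
scene [1082.  484.  669.] 390.1147428635935 [-0.62 -0.54 -0.57]
side [-107. -697.  658.] 380.60558028112837 [ 0.56  0.64 -0.53]
wrist [ 87. 573. 384.] 340.8246448034436 [ 0.24 -0.07 -0.97]
[155.89335148 553.07148318 213.31716753] [-1.79923522e+02 -2.63569728e-03  1.64255712e+02] 91.10476072742924 0.15
```

View pics/scene0.png

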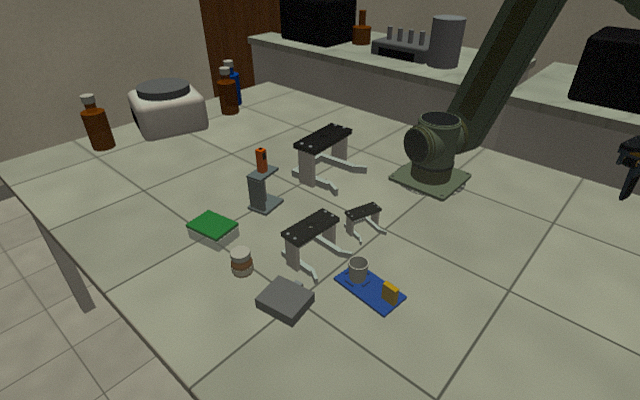

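View pics/side0.png

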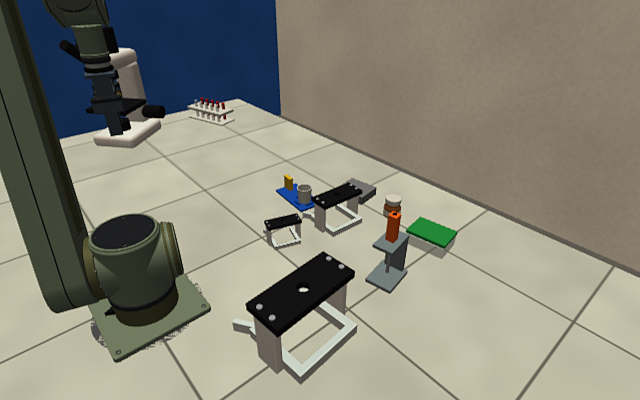

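Three docks stand in view: scene (323,140)/side (300,290) is the largest, scene (363,211)/side (283,223) the smallest, and scene (310,227)/side (338,194) the middle one. The tray is at scene (370,287), the probe at (262,160) and the tip box, reagent and slide box at (213,225), (241,262) and (285,300). I'll measure the docks and confirm in a crop.

Run:
```python
from h import *
import pickle
ks=pickle.load(open("k0.pkl","rb"))
a,b=ks["scene"],ks["side"]
def blobs(k,m,amin):
    n,l,st,c=cv2.connectedComponentsWithStats(m.astype(np.uint8))
    return [(c[i].round(1),st[i][4],st[i][:4],cv2.minAreaRect(np.argwhere(l==i)[:,::-1].astype(np.float32))) for i in range(1,n) if st[i][4]>=amin]
M={}
for n,k in(("scene",a),("side",b)):
    im=k["im"].astype(int);h=cv2.cvtColor(k["im"],cv2.COLOR_RGB2HSV).astype(int)
    dark=(im.max(2)<75); dark[:100]=0; 
    M[n]={"dark":dark,"orange":(h[...,0]<=10)&(h[...,1]>180)&(h[...,2]>110),"yellow":(h[...,0]>=16)&(h[...,0]<=28)&(h[...,1]>180)&(h[...,2]>90),"blue":(h[...,0]>105)&(h[...,0]<125)&(h[...,1]>150)&(h[...,2]>70)}
    M[n]["blue"][:150]=0
    for c,m in M[n].items():
        for x in blobs(k,m,30 if c!="dark" else 150): print(n,c,x[0],x[1],x[2], [np.round(q) for q in x[3][:2]])
P={"big":((323,138),(302,292)),"mid":((310.5,227),(338,194.5)),"small":((363,211.5),(283,223))}
for q,(u,v) in P.items(): print(q,tri(a,u,b,v).round(1))
cr=np.hstack([cv2.resize(a["im"][190:330,240:420],(540,420),interpolation=3),cv2.resize(b["im"][160:300,260:346],(258,420),interpolation=3)])
save("crop1.png",cr)
```

```text
scene dark [229.8 106.4] 270 [220 100  22  15] [array([230., 107.]), array([14., 21.])]
scene dark [504.7 136.3] 8085 [404 100 236 100] [array([522., 146.]), array([238.,  92.])]
scene dark [616.8 104.3] 491 [574 100  66  14] [array([606., 106.]), array([13., 65.])]
scene dark [ 98.7 131.2] 857 [ 81 111  34  40] [array([ 99., 130.]), array([41., 24.])]
scene dark [322.3 138.8] 975 [293 123  59  33] [array([323., 139.]), array([21., 59.])]
scene dark [258.3 193.8] 582 [247 168  37  47] [array([264., 192.]), array([44., 36.])]
scene dark [ 80.4 268.7] 445 [  0 177 166 188] [array([ 82., 271.]), array([249.,   3.])]
scene dark [426.1 189.1] 195 [389 176  82  25] [array([430., 188.]), array([24., 81.])]
scene dark [362.5 211.2] 369 [345 202  37  21] [array([363., 212.]), array([13., 36.])]
scene dark [310.1 228.3] 1132 [281 208  58  44] [array([310., 228.]), array([57., 41.])]
scene dark [285.1 311.8] 463 [255 294  59  33] [array([285., 311.]), array([30., 58.])]
scene yellow [390.7 286.2] 66 [383 281  16  11] [array([391., 286.]), array([15.,  4.])]
scene blue [369.5 291.5] 1029 [334 26
[... 400 characters left out ...]
 65.])]
side dark [282.5 221.7] 366 [264 214  38  17] [array([283., 222.]), array([11., 37.])]
side dark [395.7 256.4] 453 [373 236  36  37] [array([394., 256.]), array([31., 36.])]
side dark [299.3 293. ] 4109 [246 252 109  86] [array([301., 290.]), array([ 46., 108.])]
side dark [161.9 335.8] 346 [113 307  98  55] [array([163., 335.]), array([  5., 110.])]
side orange [394.2 215.2] 37 [388 211  13   8] [array([394., 214.]), array([11.,  7.])]
side yellow [289.2 181. ] 43 [285 175   8  15] [array([290., 182.]), array([15.,  6.])]
side blue [294.3 197.7] 348 [276 184  38  27] [array([296., 197.]), array([37., 18.])]
big [ 209.8 -291.7  128.9]
mid [546.6 -34.6  91.1]
small [371.5  -5.5  57.2]
```

View pics/crop1.png

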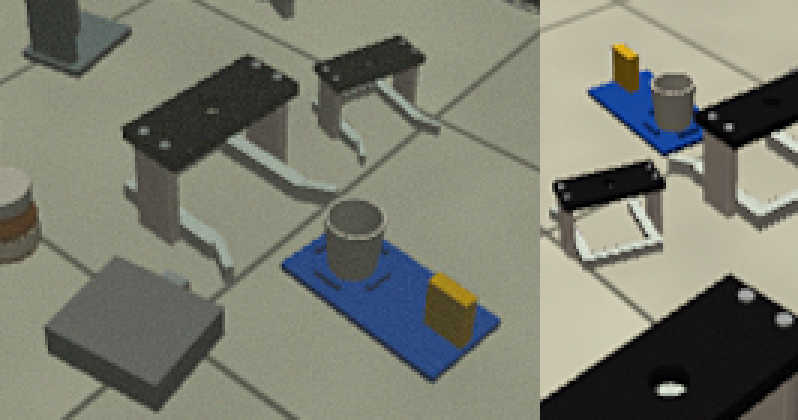

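Run:
```python
from h import *
import pickle
ks=pickle.load(open("k0.pkl","rb"))
a,b=ks["scene"],ks["side"]
S=lambda x,y:(240+x/3-.33,190+y/3-.33); D=lambda x,y:(260+(x-540)/3-.33,160+y/3-.33)
for n,p,q in(("hole",(212,111),(772,101)),("fintop",(451,290),(625,50)),("jarrim",(357,219),(673,84))):
    print(n,tri(a,S(*p),b,D(*q)).round(1))
for n,p,z in(("hole",(212,111),97),("fintop",(451,290),54),("jarrim",(357,219),58)):print(n,onz(a,*S(*p),z).round(1))
for n,p,z in(("hole",(772,101),97),("fintop",(625,50),54),("jarrim",(673,84),58)):print(n,onz(b,*D(*p),z).round(1))
print("plate",[onz(a,*S(*p),97).round(1)[:2] for p in((124,129),(250,57),(298,87),(168,162))])
print("tray",[onz(a,*S(*p),8).round(1)[:2] for p in((282,264),(432,378),(499,319))])
# probe handle
for k in(a,b):
    h=cv2.cvtColor(k["im"],cv2.COLOR_RGB2HSV).astype(int)
    m=((h[...,0]<=14)&(h[...,1]>150)&(h[...,2]>70)).astype(np.uint8)
    n,l,st,c=cv2.connectedComponentsWithStats(m)
    print([(c[i].round(1),st[i]) for i in range(1,n) if st[i][4]>60])
k=b;print(tri(a,(261,160),b,(393,227)).round(1))
```

```text
hole [547.1 -32.3  93.6]
fintop [546.6 200.4  52. ]
jarrim [536.4 106.4  54.8]
hole [551.  -30.1  97. ]
fintop [549.6 200.6  54. ]
jarrim [539.1 108.4  58. ]
hole [542.5 -35.5  97. ]
fintop [543.9 199.   54. ]
jarrim [533.  102.1  58. ]
plate [array([613.2, -65.7]), array([475.1, -57.2]), array([480.9,   0.7]), array([618.5, -11.9])]
tray [array([574.4,  64.7]), array([589.2, 216.2]), array([510.6, 222.5])]
[(array([260.6, 160.5]), array([255, 148,  12,  25, 195], dtype=int32))]
[(array([392.6, 223.5]), array([385, 204,  16,  39, 409], dtype=int32))]
[ 473.2 -289.4  153.3]
```

The middle dock's hole is near (547,-32), measured about 94 high against the stated 97. The fin is near (547,200) and the probe near (473,-289). Next I'll go above the tray.

{"op": "send_rows", "data": {"motion": [{"tx": -0.095,"ty": -0.0476,"gripper": -1},{"tx": -0.095,"ty": -0.0476,"gripper": -1},{"tx": -0.095,"ty": -0.0476,"gripper": -1},{"tx": -0.095,"ty": -0.0476,"gripper": -1},{"tx": -0.095,"ty": -0.0476,"gripper": -1},{"tx": -0.095,"ty": -0.0476,"gripper": -1},{"tx": -0.095,"ty": -0.0476,"gripper": -1},{"tx": -0.095,"ty": -0.0476,"gripper": -1},{"tx": -0.095,"ty": -0.0476,"gripper": -1},{"tx": -0.095,"ty": -0.0476,"gripper": -1}]}}

```text
invalid input at $.motion[0]: expected keys tx, ty, tz, rx, ry, rz, gripper
```

{"op": "send_rows", "data": {"motion": [{"rz": 0.333,"gripper": -1},{"rz": 0.333,"gripper": -1},{"rz": 0.333,"gripper": -1},{"rz": 0.333,"gripper": -1},{"rz": 0.333,"gripper": -1},{"rz": 0.333,"gripper": -1},{"rz": 0.333,"gripper": -1},{"rz": 0.333,"gripper": -1},{"gripper": -1},{"gripper": -1}]}}

```text
invalid input at $.motion[0]: expected keys tx, ty, tz, rx, ry, rz, gripper
```

Run:
```python
from h import *
import pickle
k=cam("wrist");pickle.dump(k,open("w1.pkl","wb"));save("w1.png",k["im"],1.25)
s=env.state();print(np.round(s["ee_pos"],1),np.round(s["ee_rot"],2),s["time_s"],k["c"],k["Rc"][:,2])
for n,p in(("hole",(547,-32,97)),("fin",(547,200,54)),("jar",(537,106,58))):print(n,np.round(proj(k,p)))
```

```text
[156.  553.1 213.4] [-179.94    0.    164.26] 0.2 [ 87.1978225  572.97659723 383.7863177 ] [ 0.24161052 -0.06934655 -0.96789225]
hole [-44. 608.]
fin [143. 532.]
jar [ 74. 544.]
```

View pics/w1.png

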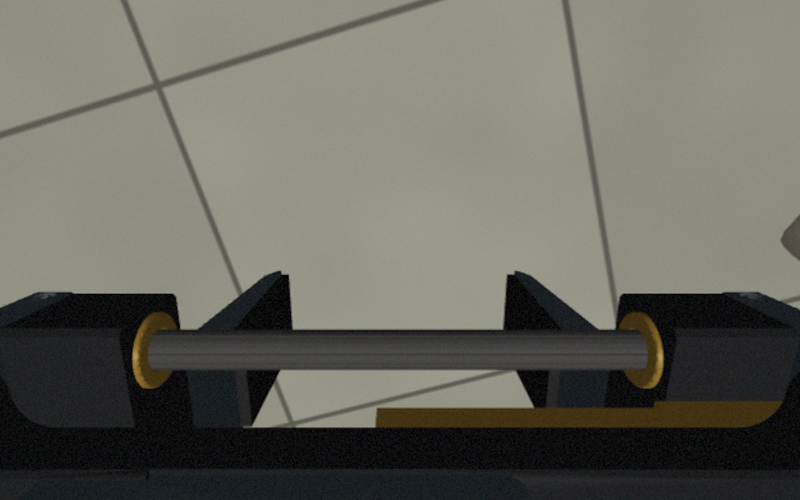

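The rows need all keys. Also, the camera sees only its own side of the fingers (finger tips near (280,280) and (515,280) in the enlarged picture), so I'll view tray and dock from +x with yaw near 180.

{"op": "send_rows", "data": {"motion": [{"tx": -0.0943,"ty": -0.0518,"tz": -0.0077,"rx": 0,"ry": 0,"rz": 0,"gripper": -1},{"tx": -0.0943,"ty": -0.0518,"tz": -0.0077,"rx": 0,"ry": 0,"rz": 0,"gripper": -1},{"tx": -0.0943,"ty": -0.0518,"tz": -0.0077,"rx": 0,"ry": 0,"rz": 0,"gripper": -1},{"tx": -0.0943,"ty": -0.0518,"tz": -0.0077,"rx": 0,"ry": 0,"rz": 0,"gripper": -1},{"tx": -0.0943,"ty": -0.0518,"tz": -0.0077,"rx": 0,"ry": 0,"rz": 0,"gripper": -1},{"tx": -0.0943,"ty": -0.0518,"tz": -0.0077,"rx": 0,"ry": 0,"rz": 0,"gripper": -1},{"tx": -0.0943,"ty": -0.0518,"tz": -0.0077,"rx": 0,"ry": 0,"rz": 0,"gripper": -1},{"tx": -0.0943,"ty": -0.0518,"tz": -0.0077,"rx": 0,"ry": 0,"rz": 0,"gripper": -1},{"tx": -0.0943,"ty": -0.0518,"tz": -0.0077,"rx": 0,"ry": 0,"rz": 0,"gripper": -1},{"tx": -0.0943,"ty": -0.0518,"tz": -0.0077,"rx": 0,"ry": 0,"rz": 0,"gripper": -1},{"tx": -0.0943,"ty": -0.0518,"tz": -0.0077,"rx": 0,"ry": 0,"rz": 0,"gripper": -1},{"tx": -0.0943,"ty": -0.0518,"tz": -0.0077,"rx": 0,"ry": 0,"rz": 0,"gripper": -1}]}}

```text
time_s: 1.7
ee_pos: [617.3, 99.4, 260.1]
ee_rot: [180.0, -0.0, 164.2]
force: [-0.1, -0.4, 0.2]
gripper_width: 91.1
gripper_force: 0.0
```

{"op": "send_rows", "data": {"motion": [{"tx": 0,"ty": 0,"tz": 0,"rx": 0,"ry": 0,"rz": -0.27,"gripper": -1},{"tx": 0,"ty": 0,"tz": 0,"rx": 0,"ry": 0,"rz": -0.27,"gripper": -1},{"tx": 0,"ty": 0,"tz": 0,"rx": 0,"ry": 0,"rz": 0,"gripper": -1},{"tx": 0,"ty": 0,"tz": 0,"rx": 0,"ry": 0,"rz": 0,"gripper": -1}]}}

```text
time_s: 2.2
ee_pos: [616.1, 100.9, 260.0]
ee_rot: [180.0, -0.0, -179.6]
force: [-0.0, -0.1, -0.1]
gripper_width: 91.0
gripper_force: 0.0
```

Run:
```python
from h import *
import pickle
k=cam("wrist");pickle.dump(k,open("w1.pkl","wb"));save("w1b.png",k["im"],1.25)
s=env.state();print(np.round(s["ee_pos"],1),np.round(s["ee_rot"],2),s["time_s"],k["c"],k["Rc"][:,2])
for n,p in(("hole",(547,-32,97)),("fin",(547,200,54)),("jar",(537,106,58))):print(n,np.round(proj(k,p)))
```

```text
[616.1 101.  260.1] [ 179.99   -0.   -179.62] 2.25 [544.76087965 101.01522671 430.49550507] [ 0.25117867  0.00148184 -0.96793961]
hole [177. 114.]
fin [410. 115.]
jar [323. 104.]
```

View pics/w1b.png

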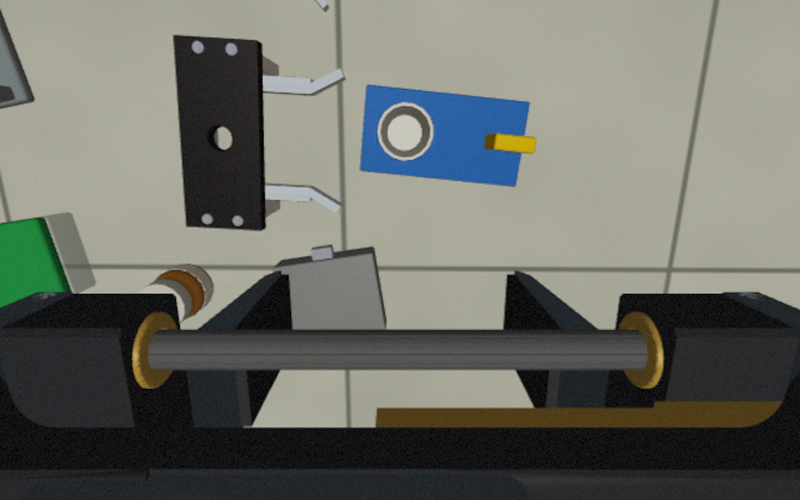

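Wrist view (enlarged 1.25×) shows the plate with its hole at (223,138), screws at (198,47), (231,49), (207,219) and (238,221). The tray corners are (367,85), (529,101), (516,186), (360,171), the fin is at (513,144) and the jar rim at (405,131).

Run:
```python
from h import *
import pickle
k=pickle.load(open("w1.pkl","rb"));im=k["im"]
U=lambda p:(np.array(p)+.5)/1.25-.5
g=lambda p,z:onz(k,*U(p),z)[:2]
sc=[g(p,97) for p in((198,47),(231,49),(207,219),(238,221))]
print("screws",np.round(sc,1),"mean",np.mean(sc,0).round(1))
for d in(sc[2]-sc[0],sc[3]-sc[1]):print("dock x yaw",np.degrees(np.arctan2(d[1],d[0])).round(2),np.linalg.norm(d))
for n,p,z in(("hole",(223,138),97),("jar",(405,131),58)):print(n,g(p,z).round(1))
for s_,lst in(("rails",[(265,90),(310,92)]),("rails",[(265,190),(308,192)])):print([g(p,18).round(1) for p in lst])
h=cv2.cvtColor(im,cv2.COLOR_RGB2HSV).astype(int)
m=(h[...,0]>100)&(h[...,0]<128)&(h[...,1]>130)&(h[...,2]>50);m[235:]=0
y=(h[...,0]>=18)&(h[...,0]<=32)&(h[...,1]>180);y[235:]=0
yb=y&(h[...,2]>150)
m2=cv2.morphologyEx((m|y).astype(np.uint8),cv2.MORPH_CLOSE,np.ones((3,3)))
c=max(cv2.findContours(m.astype(np.uint8),0,1)[0],key=cv2.contourArea)
W=np.array([onz(k,*q[0],8)[:2] for q in c],np.float32)
r=cv2.minAreaRect(W);print("tray",r)
c=max(cv2.findContours(yb.astype(np.uint8),0,1)[0],key=cv2.contourArea)
W=np.array([onz(k,*q[0],54)[:2] for q in c],np.float32);print("fin",cv2.minAreaRect(W))
ks=pickle.load(open("k0.pkl","rb"))
print("tri hole",tri(k,U((223,138)),ks["scene"],(310.4,226.7)).round(1),"fin",tri(k,U((515,143)),ks["scene"],(390.0,286.3)).round(1))
```

```text
screws [[480.8 -42.8]
 [482.  -19.1]
 [606.3 -49.7]
 [607.8 -25.2]] mean [544.2 -34.2]
dock x yaw -3.16 125.67623821149239
dock x yaw -2.78 125.91578480599946
hole [544.1 -31. ]
jar [537.4 107.4]
[array([501.4, -19.8]), array([502.9,  21.1])]
[array([592.2, -26.4]), array([593.9,  15. ])]
tray ((541.2637939453125, 144.7097625732422), (153.14060974121094, 78.5142593383789), 84.50776672363281)
fin ((546.7020263671875, 201.51187133789062), (34.4785041809082, 12.75208854675293), 84.49650573730469)
tri hole [544.5 -34.7  90.2] fin [547.6 201.   53.1]
```

Measured: hole ≈ (544.3,-33.7), dock yaw ≈ -3°; tray yaw ≈ -5.5°, fin ≈ (547,201.7) with its top at 53. These agree with the given sizes. Now I'll go to the fin.

{"op": "send_rows", "data": {"motion": [{"tx": 0,"ty": 0,"tz": 0,"rx": 0,"ry": 0,"rz": 0.32,"gripper": -1},{"tx": 0,"ty": 0,"tz": 0,"rx": 0,"ry": 0,"rz": 0.32,"gripper": -1},{"tx": 0,"ty": 0,"tz": 0,"rx": 0,"ry": 0,"rz": 0.32,"gripper": -1},{"tx": 0,"ty": 0,"tz": 0,"rx": 0,"ry": 0,"rz": 0.32,"gripper": -1},{"tx": 0,"ty": 0,"tz": 0,"rx": 0,"ry": 0,"rz": 0.32,"gripper": -1},{"tx": 0,"ty": 0,"tz": 0,"rx": 0,"ry": 0,"rz": 0.32,"gripper": -1},{"tx": 0,"ty": 0,"tz": 0,"rx": 0,"ry": 0,"rz": 0.32,"gripper": -1},{"tx": 0,"ty": 0,"tz": 0,"rx": 0,"ry": 0,"rz": 0.32,"gripper": -1},{"tx": 0,"ty": 0,"tz": 0,"rx": 0,"ry": 0,"rz": 0.32,"gripper": -1},{"tx": 0,"ty": 0,"tz": 0,"rx": 0,"ry": 0,"rz": 0.32,"gripper": -1}]}}

```text
time_s: 3.5
ee_pos: [616.1, 101.0, 260.2]
ee_rot: [180.0, -0.0, 84.1]
force: [-0.1, -0.0, 0.4]
gripper_width: 91.2
gripper_force: 0.0
```

{"op": "send_rows", "data": {"motion": [{"tx": 0.0624,"ty": -0.0522,"tz": 0,"rx": 0,"ry": 0,"rz": 0,"gripper": -1},{"tx": 0.0624,"ty": -0.0522,"tz": 0,"rx": 0,"ry": 0,"rz": 0,"gripper": -1},{"tx": 0.0624,"ty": -0.0522,"tz": 0,"rx": 0,"ry": 0,"rz": 0,"gripper": -1},{"tx": 0,"ty": 0,"tz": 0.08,"rx": 0,"ry": 0,"rz": 0,"gripper": -1},{"tx": 0,"ty": 0,"tz": 0.08,"rx": 0,"ry": 0,"rz": 0,"gripper": -1},{"tx": 0,"ty": 0,"tz": 0.08,"rx": 0,"ry": 0,"rz": 0,"gripper": -1},{"tx": 0,"ty": 0,"tz": 0.08,"rx": 0,"ry": 0,"rz": 0,"gripper": -1},{"tx": 0,"ty": 0,"tz": 0,"rx": 0,"ry": 0,"rz": 0,"gripper": -1},{"tx": 0,"ty": 0,"tz": 0,"rx": 0,"ry": 0,"rz": 0,"gripper": -1}]}}

```text
time_s: 4.62
ee_pos: [548.4, 202.0, 101.7]
ee_rot: [179.9, -0.1, 84.4]
force: [0.2, 0.3, 1.2]
gripper_width: 91.3
gripper_force: 0.0
```

{"op": "send_rows", "data": {"motion": [{"tx": 0,"ty": -0.003,"tz": 0.08,"rx": 0,"ry": 0,"rz": 0,"gripper": -1},{"tx": 0,"ty": 0,"tz": 0.05,"rx": 0,"ry": 0,"rz": 0,"gripper": -1},{"tx": 0,"ty": 0,"tz": 0.029,"rx": 0,"ry": 0,"rz": 0,"gripper": -1},{"tx": 0,"ty": 0,"tz": 0,"rx": 0,"ry": 0,"rz": 0,"gripper": 0.2},{"tx": 0,"ty": 0,"tz": 0,"rx": 0,"ry": 0,"rz": 0,"gripper": 0.5},{"tx": 0,"ty": 0,"tz": 0,"rx": 0,"ry": 0,"rz": 0,"gripper": 0.6},{"tx": 0,"ty": 0,"tz": 0,"rx": 0,"ry": 0,"rz": 0,"gripper": 0.7},{"tx": 0,"ty": 0,"tz": 0,"rx": 0,"ry": 0,"rz": 0,"gripper": 0.8},{"tx": 0,"ty": 0,"tz": 0,"rx": 0,"ry": 0,"rz": 0,"gripper": 1},{"tx": 0,"ty": 0,"tz": 0,"rx": 0,"ry": 0,"rz": 0,"gripper": 1},{"tx": 0,"ty": 0,"tz": 0,"rx": 0,"ry": 0,"rz": 0,"gripper": 1},{"tx": 0,"ty": 0,"tz": 0,"rx": 0,"ry": 0,"rz": 0,"gripper": 1}], "grip_force": 20}}

```text
time_s: 6.12
ee_pos: [546.1, 201.7, 20.6]
ee_rot: [180.0, -0.0, 84.5]
force: [1.0, 0.4, -1.1]
gripper_width: 13.8
gripper_force: 20.0
```

{"op": "send_rows", "data": {"motion": [{"tx": 0,"ty": 0.005,"tz": 0,"rx": 0,"ry": 0,"rz": -0.02,"gripper": 1},{"tx": 0,"ty": 0.006,"tz": 0,"rx": 0,"ry": 0,"rz": -0.03,"gripper": 1},{"tx": -0.001,"ty": 0.006,"tz": 0,"rx": 0,"ry": 0,"rz": -0.033,"gripper": 1},{"tx": 0,"ty": 0.004,"tz": 0,"rx": 0,"ry": 0,"rz": 0,"gripper": 1},{"tx": -0.015,"ty": 0,"tz": 0,"rx": 0,"ry": 0,"rz": 0,"gripper": 1},{"tx": -0.02,"ty": 0,"tz": 0,"rx": 0,"ry": 0,"rz": 0,"gripper": 1},{"tx": -0.02,"ty": 0,"tz": 0,"rx": 0,"ry": 0,"rz": 0,"gripper": 1},{"tx": -0.015,"ty": 0,"tz": 0,"rx": 0,"ry": 0,"rz": 0,"gripper": 1},{"tx": 0,"ty": 0,"tz": 0,"rx": 0,"ry": 0,"rz": 0,"gripper": 1}]}}

```text
time_s: 7.25
ee_pos: [554.4, 164.1, 20.6]
ee_rot: [-180.0, 0.1, 86.9]
force: [0.3, -3.0, 4.2]
gripper_width: 14.0
gripper_force: 20.0
```

Run:
```python
from h import *
s=env.state();print(np.round(s["ee_pos"],1),np.round(s["ee_rot"],2),np.round(s["force"],1),np.round(s["torque"],2))
k=cam("scene");save("s2.png",k["im"][180:330,250:430],4)
```

```text
[554.4 164.1  20.6] [-1.800e+02  6.000e-02  8.692e+01] [ 0.3 -3.   4.2] [-0.4  -0.08 -0.02]
```

View pics/s2.png

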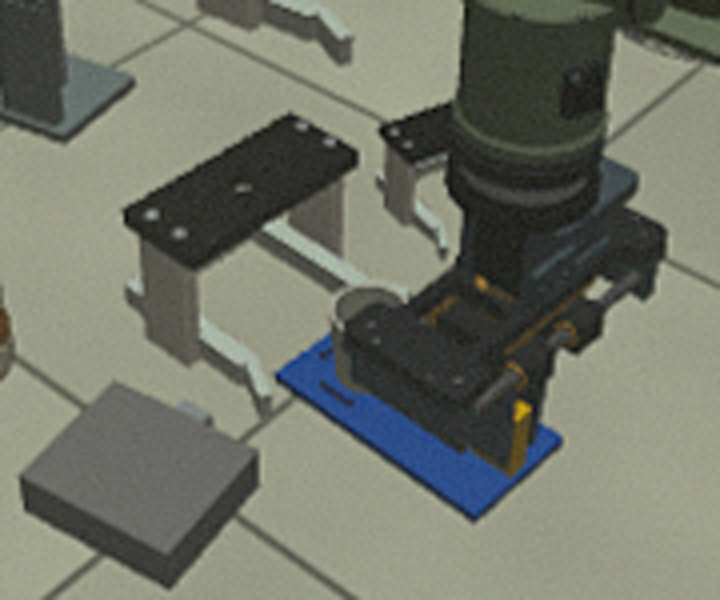

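The tray's front corner (276,376 in the crop) lies inside the flared rail mouth (tip 265,405). I'll keep sliding, watching the force.

{"op": "send_rows", "data": {"motion": [{"tx": -0.02,"ty": 0,"tz": 0,"rx": 0,"ry": 0,"rz": 0,"gripper": 1},{"tx": -0.02,"ty": 0,"tz": 0,"rx": 0,"ry": 0,"rz": 0,"gripper": 1},{"tx": -0.02,"ty": 0,"tz": 0,"rx": 0,"ry": 0,"rz": 0,"gripper": 1},{"tx": -0.02,"ty": 0,"tz": 0,"rx": 0,"ry": 0,"rz": 0,"gripper": 1},{"tx": 0,"ty": 0,"tz": 0,"rx": 0,"ry": 0,"rz": 0,"gripper": 1}]}}

```text
time_s: 7.92
ee_pos: [552.1, 124.1, 20.6]
ee_rot: [-180.0, 0.1, 86.9]
force: [-0.4, -0.5, -1.0]
gripper_width: 14.2
gripper_force: 20.0
```

{"op": "send_rows", "data": {"motion": [{"tx": -0.02,"ty": 0,"tz": 0,"rx": 0,"ry": 0,"rz": 0,"gripper": 1},{"tx": -0.02,"ty": 0,"tz": 0,"rx": 0,"ry": 0,"rz": 0,"gripper": 1},{"tx": -0.02,"ty": 0,"tz": 0,"rx": 0,"ry": 0,"rz": 0,"gripper": 1},{"tx": -0.02,"ty": 0,"tz": 0,"rx": 0,"ry": 0,"rz": 0,"gripper": 1},{"tx": 0,"ty": 0,"tz": 0,"rx": 0,"ry": 0,"rz": 0,"gripper": 1}]}}

```text
time_s: 8.55
ee_pos: [550.0, 84.2, 20.6]
ee_rot: [-180.0, 0.0, 86.9]
force: [-0.9, -2.8, 3.7]
gripper_width: 14.0
gripper_force: 20.0
```

{"op": "send_rows", "data": {"motion": [{"tx": -0.015,"ty": 0,"tz": 0,"rx": 0,"ry": 0,"rz": 0,"gripper": 1},{"tx": -0.015,"ty": 0,"tz": 0,"rx": 0,"ry": 0,"rz": 0,"gripper": 1},{"tx": -0.004,"ty": 0,"tz": 0,"rx": 0,"ry": 0,"rz": 0,"gripper": 1},{"tx": 0,"ty": 0,"tz": 0,"rx": 0,"ry": 0,"rz": 0,"gripper": 1}]}}

```text
time_s: 9.05
ee_pos: [549.2, 68.0, 20.6]
ee_rot: [-180.0, 0.0, 86.9]
force: [-0.3, -1.6, -0.0]
gripper_width: 14.3
gripper_force: 20.0
```

{"op": "send_rows", "data": {"motion": [{"tx": -0.004,"ty": 0,"tz": 0,"rx": 0,"ry": 0,"rz": 0,"gripper": 1},{"tx": -0.004,"ty": 0,"tz": 0,"rx": 0,"ry": 0,"rz": 0,"gripper": 1},{"tx": 0,"ty": 0,"tz": 0,"rx": 0,"ry": 0,"rz": 0,"gripper": 1}]}}

```text
time_s: 9.43
ee_pos: [549.0, 64.4, 20.6]
ee_rot: [-180.0, 0.0, 86.9]
force: [-0.4, -0.1, -0.9]
gripper_width: 14.0
gripper_force: 20.0
```

{"op": "send_rows", "data": {"motion": [{"tx": -0.004,"ty": 0,"tz": 0,"rx": 0,"ry": 0,"rz": 0,"gripper": 1},{"tx": 0,"ty": 0,"tz": 0,"rx": 0,"ry": 0,"rz": 0,"gripper": 1}]}}

```text
time_s: 9.68
ee_pos: [548.9, 62.4, 20.6]
ee_rot: [-180.0, 0.0, 86.9]
force: [0.6, 0.6, -0.8]
gripper_width: 13.8
gripper_force: 20.0
```

{"op": "send_rows", "data": {"motion": [{"tx": -0.003,"ty": 0,"tz": 0,"rx": 0,"ry": 0,"rz": 0,"gripper": 1},{"tx": 0,"ty": 0,"tz": 0,"rx": 0,"ry": 0,"rz": 0,"gripper": 1}]}}

```text
time_s: 9.93
ee_pos: [548.9, 60.9, 20.6]
ee_rot: [-180.0, 0.0, 86.9]
force: [-0.3, -0.0, -0.2]
gripper_width: 14.1
gripper_force: 20.0
```

{"op": "send_rows", "data": {"motion": [{"tx": -0.003,"ty": 0,"tz": 0,"rx": 0,"ry": 0,"rz": 0,"gripper": 1},{"tx": 0,"ty": 0,"tz": 0,"rx": 0,"ry": 0,"rz": 0,"gripper": 1}]}}

```text
time_s: 10.18
ee_pos: [548.9, 60.5, 20.8]
ee_rot: [180.0, -0.1, 86.9]
force: [-0.3, 5.9, 1.3]
gripper_width: 14.2
gripper_force: 20.0
```

{"op": "send_rows", "data": {"motion": [{"tx": -0.003,"ty": 0,"tz": 0,"rx": 0,"ry": 0,"rz": 0,"gripper": 1},{"tx": 0,"ty": 0,"tz": 0,"rx": 0,"ry": 0,"rz": 0,"gripper": 1}]}}

```text
time_s: 10.42
ee_pos: [548.9, 60.4, 21.1]
ee_rot: [180.0, -0.2, 86.9]
force: [-1.3, 11.2, 1.9]
gripper_width: 13.9
gripper_force: 20.0
```

Contact with the stop came at fin y ≈ 60.5 (61 predicted), so the tray is home. I'll release and rise.

{"op": "send_rows", "data": {"motion": [{"tx": 0.006,"ty": 0,"tz": 0,"rx": 0,"ry": 0,"rz": 0,"gripper": 0.6},{"tx": 0,"ty": 0,"tz": 0,"rx": 0,"ry": 0,"rz": 0,"gripper": 0.2},{"tx": 0,"ty": 0,"tz": 0,"rx": 0,"ry": 0,"rz": 0,"gripper": 0},{"tx": 0,"ty": 0,"tz": 0,"rx": 0,"ry": 0,"rz": 0,"gripper": 0},{"tx": 0,"ty": 0,"tz": -0.05,"rx": 0,"ry": 0,"rz": 0,"gripper": 0},{"tx": 0,"ty": 0,"tz": -0.1,"rx": 0,"ry": 0,"rz": 0,"gripper": 0},{"tx": 0,"ty": 0,"tz": -0.1,"rx": 0,"ry": 0,"rz": 0,"gripper": 0},{"tx": 0,"ty": 0,"tz": -0.1,"rx": 0,"ry": 0,"rz": 0,"gripper": 0},{"tx": 0,"ty": 0,"tz": -0.1,"rx": 0,"ry": 0,"rz": 0,"gripper": 0},{"tx": 0,"ty": 0,"tz": 0,"rx": 0,"ry": 0,"rz": 0,"gripper": 0}]}}

```text
time_s: 11.68
ee_pos: [551.1, 61.0, 250.2]
ee_rot: [179.5, -0.1, 86.9]
force: [-0.3, 0.3, -0.0]
gripper_width: 45.8
gripper_force: 0.0
```

{"op": "send_rows", "data": {"motion": [{"tx": -0.0827,"ty": 0,"tz": 0,"rx": 0,"ry": 0,"rz": 0,"gripper": 0},{"tx": -0.0827,"ty": 0,"tz": 0,"rx": 0,"ry": 0,"rz": 0,"gripper": 0},{"tx": -0.0827,"ty": 0,"tz": 0,"rx": 0,"ry": 0,"rz": 0,"gripper": 0},{"tx": -0.0827,"ty": 0,"tz": 0,"rx": 0,"ry": 0,"rz": 0,"gripper": 0},{"tx": 0,"ty": 0,"tz": 0,"rx": 0,"ry": 0,"rz": 0,"gripper": 0},{"tx": 0,"ty": 0,"tz": 0,"rx": 0,"ry": 0,"rz": 0,"gripper": 0},{"tx": 0,"ty": 0,"tz": 0,"rx": 0,"ry": 0,"rz": 0,"gripper": 0}]}}

```text
time_s: 12.55
ee_pos: [539.9, -103.1, 245.2]
ee_rot: [-180.0, -0.0, 87.0]
force: [0.1, -0.5, 0.6]
gripper_width: 45.6
gripper_force: 0.0
```

Run:
```python
from h import *
import pickle
k=cam("wrist");pickle.dump(k,open("w2.pkl","wb"))
s=env.state();print(np.round(s["ee_pos"],1),np.round(s["ee_rot"],2),k["c"])
u,v=proj(k,(544.3,-34,97));print(u,v)
save("w2.png",k["im"][0:240,120:520],2)
```

```text
[ 540.  -103.1  245.4] [-1.7997e+02 -2.0000e-02  8.7030e+01] [542.7585735  -32.2733972  415.69185505]
319.6491708176842 114.16715341354582
```

View pics/w2.png

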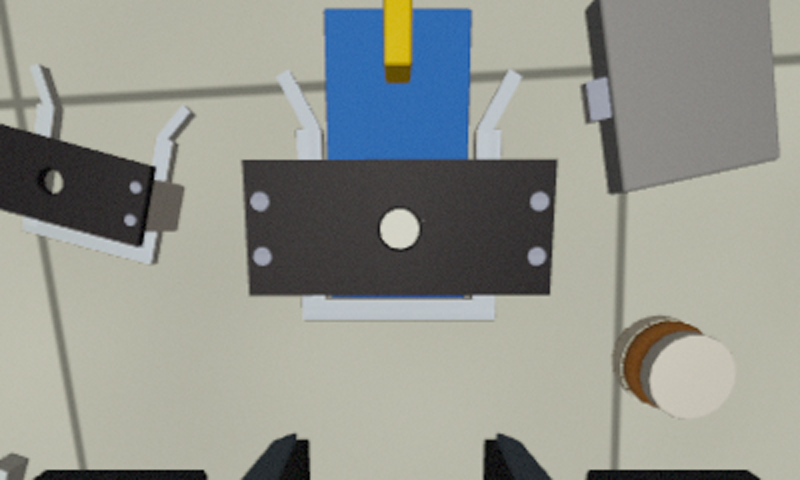

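The tray front is against the stop (crop (400,297)) and the jar floor shows centred in the hole at crop (399.5,229). The hole sits at (544.3,-34) to within a pixel. Now for the probe stand.

{"op": "send_rows", "data": {"motion": [{"tx": -0.1042,"ty": -0.023,"tz": 0,"rx": 0,"ry": 0,"rz": 0,"gripper": 0},{"tx": -0.1042,"ty": -0.023,"tz": 0,"rx": 0,"ry": 0,"rz": 0,"gripper": 0},{"tx": -0.1042,"ty": -0.023,"tz": 0,"rx": 0,"ry": 0,"rz": 0,"gripper": 0},{"tx": -0.1042,"ty": -0.023,"tz": 0,"rx": 0,"ry": 0,"rz": 0,"gripper": 0},{"tx": -0.1042,"ty": -0.023,"tz": 0,"rx": 0,"ry": 0,"rz": 0,"gripper": 0},{"tx": 0,"ty": 0,"tz": 0,"rx": 0,"ry": 0,"rz": 0,"gripper": 0},{"tx": 0,"ty": 0,"tz": 0,"rx": 0,"ry": 0,"rz": 0,"gripper": 0},{"tx": 0,"ty": 0,"tz": 0,"rx": 0,"ry": 0,"rz": 0,"gripper": 0}]}}

```text
time_s: 13.6
ee_pos: [469.4, -359.7, 245.7]
ee_rot: [180.0, -0.0, 87.1]
force: [0.1, 0.1, -0.3]
gripper_width: 45.7
gripper_force: 0.0
```

Run:
```python
from h import *
import pickle
k=cam("wrist");pickle.dump(k,open("w3.pkl","wb"))
s=env.state();print(np.round(s["ee_pos"],1),np.round(s["ee_rot"],2),k["c"])
h=cv2.cvtColor(k["im"],cv2.COLOR_RGB2HSV).astype(int)
m=((h[...,0]<=14)&(h[...,1]>170)&(h[...,2]>60)).astype(np.uint8);m[230:]=0
c=max(cv2.findContours(m,0,1)[0],key=cv2.contourArea)
r=cv2.minAreaRect(c);print(r,[onz(k,*p,188).round(1) for p in cv2.boxPoints(r)],onz(k,*r[0],188))
ks=pickle.load(open("k0.pkl","rb"))
print(tri(k,r[0],ks["scene"],(261,150)).round(1))
save("w3.png",k["im"][0:240,120:520],2)
```

```text
[ 469.4 -359.8  245.8] [ 1.7999e+02 -2.0000e-02  8.7060e+01] [ 471.98680086 -288.88653651  416.2052134 ]
((310.0, 128.0), (2.0, 0.0), 180.0) [array([ 467.2, -298.6,  188. ]), array([ 467.2, -298.6,  188. ]), array([ 465.9, -298.6,  188. ]), array([ 465.9, -298.6,  188. ])] [ 466.54272565 -298.61432511  188.        ]
[ 465.3 -298.2  178.4]
```

View pics/w3.png

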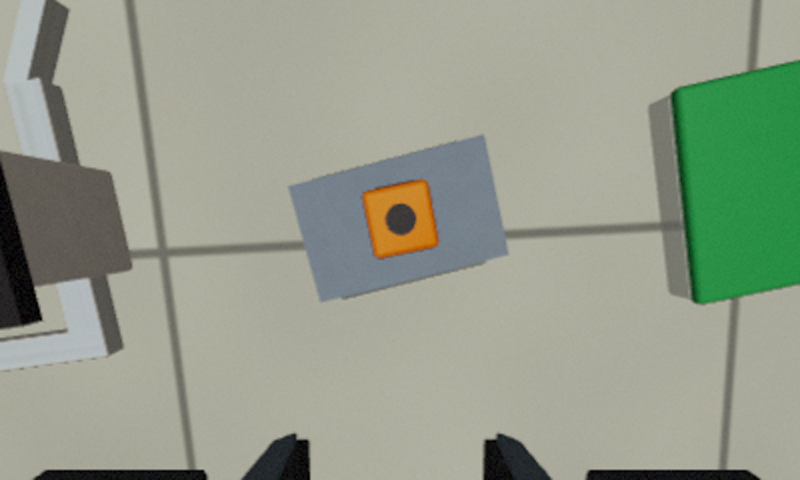

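The orange handle, seen from above, is at crop (400,219), rotated by about 13° in the picture and square. The tip box is well clear at (740,180).

Run:
```python
from h import *
import pickle
k=pickle.load(open("w3.pkl","rb"));ks=pickle.load(open("k0.pkl","rb"))
h=cv2.cvtColor(k["im"],cv2.COLOR_RGB2HSV).astype(int)
m=((h[...,0]<=24)&(h[...,1]>150)&(h[...,2]>60)).astype(np.uint8);m[200:]=0
c=max(cv2.findContours(m,0,1)[0],key=cv2.contourArea)
W=np.array([onz(k,*q[0],188)[:2] for q in c],np.float32);print(cv2.minAreaRect(c),cv2.minAreaRect(W))
r=cv2.minAreaRect(c)
for z in((319.7,109.2),r[0]):print(onz(k,*z,188).round(1))
# scene: handle top row
h=cv2.cvtColor(ks["scene"]["im"],cv2.COLOR_RGB2HSV).astype(int)
m=((h[...,0]<=18)&(h[...,1]>140)&(h[...,2]>60));m[:145]=0;m[175:]=0
for y in range(145,176):
    x=np.where(m[y,245:280])[0]
    if len(x):print(y,x.min()+245,x.max()+245,end="; ")
for y in(148,150,152):print(tri(k,r[0],ks["scene"],(260.5,y)).round(1))
m=(((lambda h:(h[...,0]<=18)&(h[...,1]>140)&(h[...,2]>60))(cv2.cvtColor(ks["side"]["im"],cv2.COLOR_RGB2HSV).astype(int))));m[:195]=0;ys,xs=np.where(m[:,370:410]);print(ys.min(),ys.max(),xs[ys<ys.min()+3].mean()+370,tri(k,r[0],ks["side"],(394,ys.min()+3)).round(1))
```

```text
((319.9808044433594, 108.90384674072266), (34.3203239440918, 32.947513580322266), 78.69007110595703) ((473.6388244628906, -287.00408935546875), (21.191364288330078, 21.490814208984375), 8.130696296691895)
[ 473.5 -287.1  188. ]
[ 473.7 -286.9  188. ]
147 260 260; 148 258 263; 149 256 265; 150 255 264; 151 256 264; 152 256 265; 153 256 262; 154 256 261; 155 256 261; 156 256 261; 157 256 262; 158 256 262; 159 256 265; 160 257 265; 161 257 265; 162 257 266; 163 257 266; 164 257 266; 165 257 266; 166 257 266; 167 257 266; 168 257 266; 169 258 266; 170 258 266; 171 258 265; 172 261 263; [ 473.7 -286.9  191.5]
[ 473.9 -287.   185.5]
[ 474.2 -287.2  179.5]
204 242 390.25 [ 472.8 -285.9  204.9]
```

{"op": "send_rows", "data": {"motion": [{"tx": 0,"ty": 0,"tz": 0,"rx": 0,"ry": 0,"rz": -0.209,"gripper": -0.4},{"tx": 0,"ty": 0,"tz": 0,"rx": 0,"ry": 0,"rz": -0.209,"gripper": -0.4},{"tx": 0.071,"ty": 0.016,"tz": 0,"rx": 0,"ry": 0,"rz": 0,"gripper": -0.4},{"tx": 0.071,"ty": 0.016,"tz": 0,"rx": 0,"ry": 0,"rz": 0,"gripper": -0.4},{"tx": 0,"ty": 0,"tz": 0.05,"rx": 0,"ry": 0,"rz": 0,"gripper": -0.4},{"tx": 0,"ty": 0,"tz": 0.02,"rx": 0,"ry": 0,"rz": 0,"gripper": -0.4},{"tx": 0,"ty": 0,"tz": 0,"rx": 0,"ry": 0,"rz": 0,"gripper": -0.4},{"tx": 0,"ty": 0,"tz": 0,"rx": 0,"ry": 0,"rz": 0,"gripper": -0.4},{"tx": 0,"ty": 0,"tz": 0,"rx": 0,"ry": 0,"rz": 0,"gripper": -0.4}]}}

```text
time_s: 14.78
ee_pos: [473.2, -289.0, 211.3]
ee_rot: [179.9, 0.0, 99.5]
force: [0.2, -1.0, 0.8]
gripper_width: 63.7
gripper_force: 0.0
```

{"op": "send_rows", "data": {"motion": [{"tx": 0.004,"ty": 0.001,"tz": 0.02,"rx": 0,"ry": 0,"rz": 0,"gripper": -0.4},{"tx": 0,"ty": 0,"tz": 0.06,"rx": 0,"ry": 0,"rz": 0,"gripper": -0.4},{"tx": 0,"ty": 0,"tz": 0.05,"rx": 0,"ry": 0,"rz": 0,"gripper": -0.4},{"tx": 0,"ty": 0,"tz": 0.024,"rx": 0,"ry": 0,"rz": 0,"gripper": -0.4},{"tx": 0,"ty": 0,"tz": 0,"rx": 0,"ry": 0,"rz": 0,"gripper": 0},{"tx": 0,"ty": 0,"tz": 0,"rx": 0,"ry": 0,"rz": 0,"gripper": 0.3},{"tx": 0,"ty": 0,"tz": 0,"rx": 0,"ry": 0,"rz": 0,"gripper": 0.4},{"tx": 0,"ty": 0,"tz": 0,"rx": 0,"ry": 0,"rz": 0,"gripper": 0.5},{"tx": 0,"ty": 0,"tz": 0,"rx": 0,"ry": 0,"rz": 0,"gripper": 0.7},{"tx": 0,"ty": 0,"tz": 0,"rx": 0,"ry": 0,"rz": 0,"gripper": 1},{"tx": 0,"ty": 0,"tz": 0,"rx": 0,"ry": 0,"rz": 0,"gripper": 1},{"tx": 0,"ty": 0,"tz": 0,"rx": 0,"ry": 0,"rz": 0,"gripper": 1}], "grip_force": 30}}

```text
time_s: 16.27
ee_pos: [473.3, -286.6, 134.0]
ee_rot: [180.0, 0.0, 99.5]
force: [0.1, 0.5, 3.9]
gripper_width: 21.9
gripper_force: 30.0
```

{"op": "send_rows", "data": {"motion": [{"tx": 0,"ty": 0,"tz": -0.02,"rx": 0,"ry": 0,"rz": 0,"gripper": 1},{"tx": 0,"ty": 0,"tz": -0.06,"rx": 0,"ry": 0,"rz": 0,"gripper": 1},{"tx": 0,"ty": 0,"tz": -0.06,"rx": 0,"ry": 0,"rz": 0,"gripper": 1},{"tx": 0,"ty": 0,"tz": -0.06,"rx": 0,"ry": 0,"rz": 0,"gripper": 1},{"tx": 0,"ty": 0,"tz": -0.06,"rx": 0,"ry": 0,"rz": 0,"gripper": 1},{"tx": 0,"ty": 0,"tz": -0.04,"rx": 0,"ry": 0,"rz": 0,"gripper": 1},{"tx": 0,"ty": 0,"tz": 0,"rx": 0,"ry": 0,"rz": 0,"gripper": 1},{"tx": 0,"ty": 0,"tz": 0,"rx": 0,"ry": 0,"rz": 0,"gripper": 1}]}}

```text
time_s: 17.27
ee_pos: [472.5, -286.2, 282.5]
ee_rot: [-179.9, -0.1, 99.5]
force: [-0.0, -0.8, -0.9]
gripper_width: 21.7
gripper_force: 30.0
```

{"op": "send_rows", "data": {"motion": [{"tx": 0,"ty": 0,"tz": 0,"rx": 0,"ry": 0,"rz": 0.209,"gripper": 1},{"tx": 0,"ty": 0,"tz": 0,"rx": 0,"ry": 0,"rz": 0.209,"gripper": 1},{"tx": 0.0852,"ty": 0.0195,"tz": 0,"rx": 0,"ry": 0,"rz": 0,"gripper": 1},{"tx": 0.0852,"ty": 0.0195,"tz": 0,"rx": 0,"ry": 0,"rz": 0,"gripper": 1},{"tx": 0.0852,"ty": 0.0195,"tz": 0,"rx": 0,"ry": 0,"rz": 0,"gripper": 1},{"tx": 0.0852,"ty": 0.0195,"tz": 0,"rx": 0,"ry": 0,"rz": 0,"gripper": 1},{"tx": 0.0852,"ty": 0.0195,"tz": 0,"rx": 0,"ry": 0,"rz": 0,"gripper": 1},{"tx": 0.0852,"ty": 0.0195,"tz": 0,"rx": 0,"ry": 0,"rz": 0,"gripper": 1},{"tx": 0,"ty": 0,"tz": 0.05,"rx": 0,"ry": 0,"rz": 0,"gripper": 1},{"tx": 0,"ty": 0,"tz": 0.05,"rx": 0,"ry": 0,"rz": 0,"gripper": 1},{"tx": 0,"ty": 0,"tz": 0,"rx": 0,"ry": 0,"rz": 0,"gripper": 1},{"tx": 0,"ty": 0,"tz": 0,"rx": 0,"ry": 0,"rz": 0,"gripper": 1}]}}

```text
time_s: 18.77
ee_pos: [545.3, -34.5, 233.9]
ee_rot: [180.0, -0.0, 86.9]
force: [-0.2, 0.8, -0.5]
gripper_width: 22.0
gripper_force: 30.0
```

Run:
```python
from h import *
import pickle
D={}
s=env.state();print(np.round(s["ee_pos"],1),np.round(s["ee_rot"],2),s["gripper_width"])
for n in("wrist","scene","side"):D[n]=cam(n);print(n,np.round(proj(D[n],(544.3,-34,97)),1),np.round(proj(D[n],np.array(s["ee_pos"])-[0,0,116]),1))
pickle.dump(D,open("d4.pkl","wb"))
r=cv2.resize
a=r(D["wrist"]["im"][120:270,230:410],(480,400),interpolation=3)
b=r(D["scene"]["im"][170:260,270:350],(320,360),interpolation=3);c=r(D["side"]["im"][130:220,300:380],(320,360),interpolation=3)
o=np.zeros((600,800,3),np.uint8);o[:400,:480]=a;o[:360,480:]=b
o[360:600,480:]=r(D["side"]["im"][150:210,300:380],(320,240),interpolation=3)
save("d4.png",o)
```

```text
[545.3 -34.5 233.9] [ 1.7999e+02 -1.0000e-02  8.6930e+01] 21.953161889857718
wrist [317.6 190.9] [318.8 196.7]
scene [311.1 224.7] [310.5 217.8]
side [337.1 192.9] [337.7 186.5]
```

View pics/d4.png

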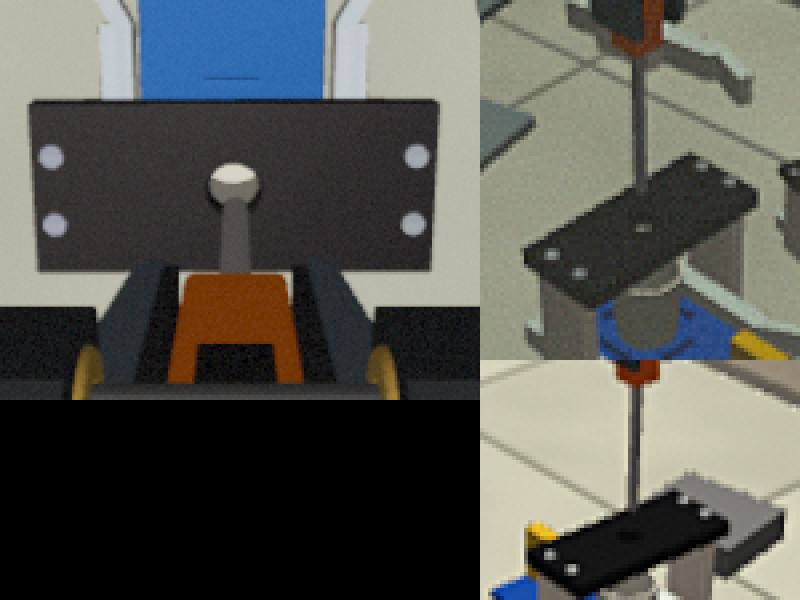

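The rod hangs straight: tip in scene at (310.5,218) and in side at (338,187), as predicted for the tool. In the wrist view it sits 1 mm to +x of the hole. I'll correct by (-1.0, +0.9) mm and lower a little.

{"op": "send_rows", "data": {"motion": [{"tx": 0.0017,"ty": -0.0021,"tz": 0,"rx": 0,"ry": 0,"rz": 0,"gripper": 1},{"tx": 0,"ty": 0,"tz": 0.01,"rx": 0,"ry": 0,"rz": 0,"gripper": 1},{"tx": 0,"ty": 0,"tz": 0.01,"rx": 0,"ry": 0,"rz": 0,"gripper": 1},{"tx": 0,"ty": 0,"tz": 0.008,"rx": 0,"ry": 0,"rz": 0,"gripper": 1},{"tx": 0,"ty": 0,"tz": 0,"rx": 0,"ry": 0,"rz": 0,"gripper": 1},{"tx": 0,"ty": 0,"tz": 0,"rx": 0,"ry": 0,"rz": 0,"gripper": 1}]}}

```text
time_s: 19.68
ee_pos: [544.1, -33.5, 219.7]
ee_rot: [180.0, -0.0, 86.9]
force: [0.2, -0.5, -0.9]
gripper_width: 22.2
gripper_force: 30.0
```

Run:
```python
from h import *
s=env.state();print(np.round(s["ee_pos"],2),np.round(s["ee_rot"],2))
p=np.array(s["ee_pos"])
w=cam("wrist");c=cam("scene")
print(np.round(proj(w,(544.3,-34,97)),1),np.round(proj(w,p-[0,0.4,116]),1),np.round(proj(c,p-[0,.4,116]),1),np.round(proj(c,(544.3,-34,97)),1))
o=np.zeros((420,800,3),np.uint8)
o[:400,:480]=cv2.resize(w["im"][150:250,260:380],(480,400),interpolation=3)
o[:400,480:]=cv2.resize(c["im"][190:240,290:330],(320,400),interpolation=3);save("e5.png",o)
```

```text
[544.14 -33.46 219.65] [ 1.7999e+02 -1.0000e-02  8.6950e+01]
[319.  195.5] [318.8 197.2] [311.1 222.5] [311.1 224.7]
```

View pics/e5.png

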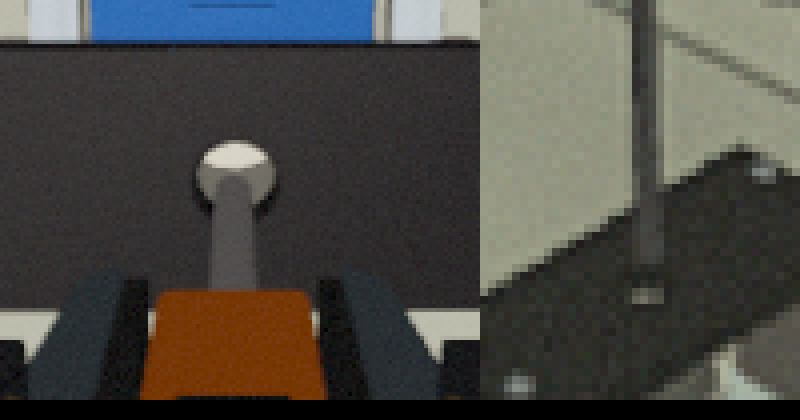

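Run:
```python
from h import *
I=[];w=None
for i in range(6):
    w=cam("wrist");I.append(w["im"].astype(float).mean(2))
g=np.mean(I,0)
np.set_printoptions(linewidth=220)
print("cols",np.arange(306,333))
for r in range(182,212,1):print(r,g[r,306:333].astype(int))
P=lambda p:np.round(proj(w,p),1)
p=np.array(env.state()["ee_pos"])
print("hole far/near",P((544.3,-25,97)),P((544.3,-43,97)),"L/R",P((535.3,-34,97)),P((553.3,-34,97)))
print("tip +y edge",P(p+[0,3.6,-116]),P(p+[-4,-.4,-116]),P(p+[4,-.4,-116]))
```

```text
cols [306 307 308 309 310 311 312 313 314 315 316 317 318 319 320 321 322 323 324 325 326 327 328 329 330 331 332]
182 [53 53 55 55 52 53 54 56 53 54 52 53 52 53 52 53 51 52 52 52 52 50 51 50 50 52 53]
183 [54 53 53 54 54 51 54 53 53 52 53 52 53 52 51 51 52 51 51 53 50 51 52 49 49 51 48]
184 [54 52 55 51 51 52 53 52 53 50 47 48 48 49 49 49 51 51 52 51 51 51 50 51 51 50 52]
185 [ 53  54  52  55  52  51  51  51  50  68  93 117 123 123 124 109  75  52  48  50  51  51  52  51  49  51  50]
186 [ 55  54  53  53  52  50  47  67 112 149 176 202 209 209 209 193 157 122  80  49  49  50  50  53  50  52  51]
187 [ 53  51  53  52  51  58 105 147 196 208 209 209 208 208 208 209 209 201 163 103  58  50  51  49  52  49  51]
188 [ 52  53  52  52  47 125 190 207 209 209 208 209 209 209 208 208 208 208 209 180 111  50  50  50  50  48  49]
189 [ 54  51  51  43  73 185 208 208 208 208 208 209 208 208 209 209 209 209 206 201 155  76  46  51  50  50  51]
190 [ 52  52  48  36 102 167 194 202 207 208 209 209 209 208 208 205 203 199 186 149 115  90  54  46  48  50  50]
191 [ 51  52  44  52  96 105 123 162 191
[... 1457 characters left out ...]
8 78 79 77 77 76 73 51 37 44 47 48 47 47 46 48 47]
206 [50 49 46 48 48 48 47 71 79 79 79 78 79 78 77 76 75 57 47 48 47 46 46 48 47 47 47]
207 [47 48 50 47 48 49 49 69 78 78 79 78 79 78 77 76 74 58 48 47 48 47 47 46 47 47 47]
208 [49 48 48 49 47 49 53 72 78 79 78 79 79 80 77 76 75 60 49 47 46 47 47 46 46 46 47]
209 [48 49 47 47 46 48 54 72 78 77 78 77 78 78 78 76 75 60 49 47 46 47 46 45 47 47 46]
210 [49 48 49 46 47 48 51 73 79 79 80 80 78 78 77 76 74 60 48 47 46 45 46 45 46 47 46]
211 [46 48 47 49 48 48 51 72 79 78 79 78 78 78 79 76 75 62 48 45 45 45 44 46 44 47 45]
hole far/near [318.5 185.6] [319.6 205.3] L/R [308.9 196. ] [329.2 195. ]
tip +y edge [318.5 192.7] [314.2 197.4] [323.4 196.9]
```

Compared in the same view, the tip sits about 1.5 mm to -y of the hole centre. I'll correct this and lower.

{"op": "send_rows", "data": {"motion": [{"tx": 0.003,"ty": 0.0006,"tz": 0,"rx": 0,"ry": 0,"rz": 0,"gripper": 1},{"tx": 0,"ty": 0,"tz": 0,"rx": 0,"ry": 0,"rz": 0,"gripper": 1},{"tx": 0,"ty": 0,"tz": 0.01,"rx": 0,"ry": 0,"rz": 0,"gripper": 1},{"tx": 0,"ty": 0,"tz": 0.01,"rx": 0,"ry": 0,"rz": 0,"gripper": 1},{"tx": 0,"ty": 0,"tz": 0.01,"rx": 0,"ry": 0,"rz": 0,"gripper": 1},{"tx": 0,"ty": 0,"tz": 0,"rx": 0,"ry": 0,"rz": 0,"gripper": 1},{"tx": 0,"ty": 0,"tz": 0,"rx": 0,"ry": 0,"rz": 0,"gripper": 1}]}}

```text
time_s: 20.95
ee_pos: [544.5, -32.0, 204.7]
ee_rot: [180.0, -0.0, 86.9]
force: [0.4, -0.1, -1.5]
gripper_width: 22.0
gripper_force: 30.0
```

{"op": "send_rows", "data": {"motion": [{"tx": 0,"ty": 0,"tz": 0.015,"rx": 0,"ry": 0,"rz": 0,"gripper": 1},{"tx": 0,"ty": 0,"tz": 0.015,"rx": 0,"ry": 0,"rz": 0,"gripper": 1},{"tx": 0,"ty": 0,"tz": 0.015,"rx": 0,"ry": 0,"rz": 0,"gripper": 1},{"tx": 0,"ty": 0,"tz": 0.015,"rx": 0,"ry": 0,"rz": 0,"gripper": 1},{"tx": 0,"ty": 0,"tz": 0.015,"rx": 0,"ry": 0,"rz": 0,"gripper": 1},{"tx": 0,"ty": 0,"tz": 0.015,"rx": 0,"ry": 0,"rz": 0,"gripper": 1},{"tx": 0,"ty": 0,"tz": 0.015,"rx": 0,"ry": 0,"rz": 0,"gripper": 1},{"tx": 0,"ty": 0,"tz": 0,"rx": 0,"ry": 0,"rz": 0,"gripper": 1},{"tx": 0,"ty": 0,"tz": 0,"rx": 0,"ry": 0,"rz": 0,"gripper": 1},{"tx": 0,"ty": 0,"tz": 0,"rx": 0,"ry": 0,"rz": 0,"gripper": 1}]}}

```text
time_s: 22.2
ee_pos: [544.7, -32.0, 152.5]
ee_rot: [180.0, -0.0, 86.9]
force: [-0.8, -0.3, -1.1]
gripper_width: 22.1
gripper_force: 30.0
```

Run:
```python
from h import *
I=[]
for i in range(4): w=cam("wrist");I.append(w["im"].astype(float).mean(2))
g=np.mean(I,0);s=env.state();p=np.array(s["ee_pos"])
print(p.round(2),np.round(s["ee_rot"],2),np.round(s["qvel"],2),np.round(s["force"],1))
P=lambda q:np.round(proj(w,q),1)
print("hole far/near",P((544.3,-25,97)),P((544.3,-43,97)),"L/R",P((535.3,-34,97)),P((553.3,-34,97)))
print("rod at z97",P([p[0]-4,p[1],97]),P([p[0]+4,p[1],97]))
o=np.zeros((400,800,3),np.uint8);c=cam("scene")
o[:,:480]=cv2.resize(w["im"][150:250,260:380],(480,400),interpolation=3)
o[:,480:]=cv2.resize(c["im"][190:240,290:330],(320,400),interpolation=3);save("f6.png",o)
```

```text
[544.52 -32.   152.33] [179.97  -0.    86.94] [ 0.08  0.04  0.04 -0.13 -0.03  0.02] [-0.3  0.   0.1]
hole far/near [318.2 208.1] [319.6 232.7] L/R [306.  221.2] [331.8 219.9]
rod at z97 [313.3 218.1] [324.8 217.5]
```

View pics/f6.png

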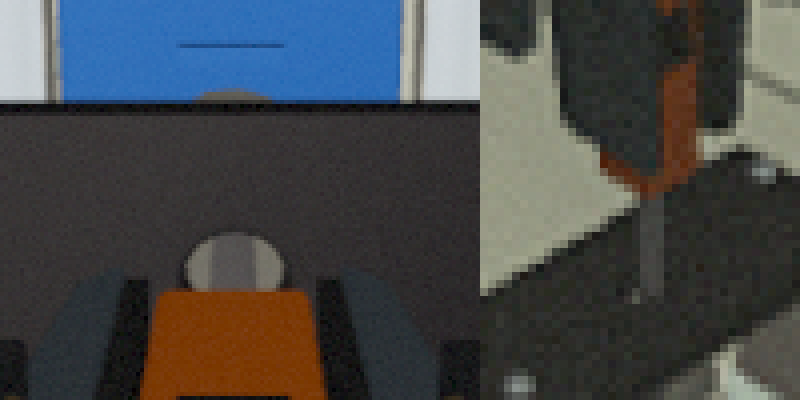

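The rod is centred in the hole: hole 184–286, rod 211–257 in the crop, and no contact force. The tip is about 36 mm above the bench. Handing in.

```bash
python3 -c "
from workcell import env
print(env.job_done())"
```

```text
the job is handed in; nothing more can be done
None
```

I handed the job in at about 22 s: the tray is home in the middle-sized dock, and the probe is held upright in the guide hole with its tip about 36 mm above the bench, centred to within about 1.6 mm. The hand-in returned no verdict.

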